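# Slide the button tin into the carousel's empty stall and check it in

## Robot

A 6-joint arm with a two-finger parallel gripper is mounted at the origin on the work surface. World frame = base frame: x ahead of the robot, y to its left, z up, the work surface at z = 0. Lengths are in m, angles in rad, forces in N, time in s.
With the tool pointing down it reaches from about 0.35 to 0.975 m from the base axis. Payload 4.9 kg.
Tool frame: the origin (TCP) lies midway between the tips of the shut fingers; the grasp point (between the pads) lies 19 mm behind it; z points along the fingers, y is the line along which they close (so a half turn about z gives the same grasp; the last joint's range is limited). The gripper opens to 85 mm and grips with 20 to 120 N. Pads are 22 mm wide; open, the fingers measure 114 mm over their backs; the gripper's body (76 mm by 85 mm) begins 54 mm behind the grasp point. The pads swing forward as they close: fully open they stand 13 mm farther back than shut.
Start: joints at [1.09, 0.053, 1.613, -0, 1.476, -0.119], TCP at [0.221, 0.585, 0.231] pointing down, gripper open.
Joint ranges: [-3.01, 3.01], [-1.01, 2.22], [0.06, 2.58], [-1.02, 4.17], [0.09, 2.62], [-3.14, 3.14]. Speed limits (rad/s): [2.57, 2.57, 3.14, 3.14, 3.14, 3.14].

## Interface

Orientations are given as a unit quaternion [w, x, y, z].
In Python, from plant import * gives the robot as it stands.
- The arm moves only by the tool jog_arm, never from a script. Its argument "targets" is a list of rows, each a list of 3 entries, a list of its own where there are three numbers: the shift along the tool's x, y, z in units of 25 mm (1.0 is 25 mm), then the turn, a rotation vector about the tool's x, y, z in units of 8 degrees (1.0 is 8 degrees), then the opening in per cent of the stroke, from 0 (shut) to 100 (fully open). A call has 1 to 8 rows; each row is the pose to reach, as a shift and turn from the pose commanded when the call began, along the tool's axes at that moment; what a row does not reach only later rows make up. A row lasts 1/8 s, in which the tool goes at most 62.5 mm and 10.7 degrees, less where a joint would pass 70% of its speed; a pose out of reach is approached as far as the arm can. A call with a gripper value outside its range is refused whole. The fingers move at their own pace and stop on an object; the grip force is fixed at half the most. Time passes only in rows, so rows that repeat a pose let the fingers close. It gives the time, the measured TCP pose, the force, the opening and the grip force at its end, in the units of the state.
- state(): the state, without advancing time (a new reading comes with each control period).
- grab_frame(name): name is "side" or "top"; returns (picture, depth): 400x640x3 uint8, red, green, blue; 400x640 float32, m along the optical axis (not along the pixel's ray), 0 where there is no reading.
- camera_params(name): a dict with "fovy" (degrees; the focal length in pixels is half the picture's height over the tangent of half this angle, whatever the lens; pixels are square), "cx", "cy" (the principal point, pixels), "rvec" (rotation vector, rad) and "tvec" (3), from world to camera coordinates, as OpenCV has them. Camera axes: x right, y down, z forward; pixel columns grow to the right and rows downward; lengths in m; the calibration is good to about 2 mm. A picture is of the moment at which its call begins. camera_params takes no time and is no camera call.
- job_done(): hands the job in; it is judged then, once.
The state is a dict: "time": time; "joint_pos": joint angles; "joint_vel": joint speeds; "joint_efforts": joint torques, N m; "tool_pos": TCP position; "tool_rot": TCP orientation; "contact_force": force on the tool from outside, world axes, zero at the start; "ft_torque": the same for the moment, N m; "gripper_width": opening from 0.0 (shut) to 1.0 (fully open); "grasp_force": force on a finger pad.
Only numpy, scipy, OpenCV 4.12 (cv2) and the standard library are available. Lean on these libraries where they do the work, as an engineer would, in place of code of your own. Each camera call takes 0.05 s, during which the arm holds its last target. There are 200 camera calls.

## Task

Stock the button-tin carousel: first turn its dial cover until the opening is lined up with the empty stall (the one with the two lead-in rails at its mouth), then slide the loose wide tin across the table, without lifting or tipping it, into that stall and up against the stiff sprung counting plate at the back. Lean on the tin with about 10 N for half a second or more so that the plate counts it (never ram it: the plate is spoilt at 24 N), then let go and leave the tin against the plate, with the opening still lined up. Leave the small tin, the tape roll and the pen cup where they are.

Things in the scene. Friction and masses are not known exactly. Their poses are not given: they have to be found in the camera images.
- tin_center (a point): Centre (half-way up, 21 mm above the table) of the loose wide tin: a closed flat round steel tin with a plain lid, 92 mm across, 42 mm high, about 0.25 to 0.5 kg, too wide to be gripped. It slides upright on the table; z axis up. Friction on the table takes 1 to 5 N.
- tin: The same wide tin; origin at the centre of its underside.
- carousel: Fixed round carousel, 284 mm across. No floor: tins stand on the table. Origin on its vertical axis at table level. Four partitions, 46 mm high, 6 mm thick, run out from near the axis at 45, 135, 225 and 315 degrees in its own frame and make four stalls. Those at its own +x, +y and -x each hold a tin already; the one towards its own -y is empty and is the wanted one.
- stall_seat (a point): Where the tin's centre comes when the tin stands in the middle of the empty stall just touching the counting plate: on the carousel's -y axis, 84 mm from its axis, 21 mm above the table. Axes as the carousel's: sliding in is along +y. Pressing the plate takes the tin 1 to 3 mm farther in. A tin against the plate can stray at most about 14 mm sideways between the partitions.
- stall_mouth (a point): Middle of the empty stall's mouth, on the carousel's -y axis at its rim, 140 mm from the axis, 30 mm above the table. Two low wooden lead-in rails (8 mm thick, 20 mm high, 45 mm long) stand on the table outside the rim on either side of this mouth only, about 120 mm apart at the rim and flaring outwards: they show where the empty stall is when the cover hides it.
- cover_handle (a point): Grip point of the cover's handle, on the carousel's axis, 82 mm above the table. The handle is a wooden bar 80 mm long, 14 mm wide, rising from the cover's top at 56 mm to 100 mm above the table. Axes as the cover's: the bar runs along y, z is up, the opening lies towards -y. The cover turns either way without end, with about 0.12 N m of friction, and stays where it is left.
- cover_gap (a point): Middle of the opening at the cover's rim, 140 mm from the axis, 30 mm up; turns with the cover, a white disc (top 56 mm up) with a skirt at 140 mm radius down to 8 mm above the table, both cut away over 84 degrees. The cover is lined up when this point meets the stall's mouth; it starts 1.5 rad or more away.
- count_plate: Upright steel counting plate at the back of the empty stall, 50 mm wide, 34 mm high from 6 to 40 mm above the table; origin at the middle of its outer face, at table level, 38 mm from the carousel's axis. It gives along the carousel's +y against a stiff spring, about 6 N per mm, at most 6 mm: its give is too small to be judged by its position, so feel the force.
- small_tin: Bystander: a narrower, taller closed tin, 62 mm across, 55 mm high; origin at its underside.
- tape_roll: Bystander: roll of tape lying flat, 104 mm across, 24 mm high; origin at its underside.
- pen_cup: Bystander: white cup with pens, 76 mm across, 90 mm high (pens to 145 mm); origin at its underside.
There are look-alikes about, which are no part of the job. Leave any black, brown or pink look-alike of the tin alone.

How it is judged:
On the way, in this order (a step that is already met when the one before it is completed fails the run):
1. the cover's opening is lined up with the empty stall (horizontal distance between cover_gap and stall_mouth below 0.022 m), for 0.2 s.
2. with the opening lined up, the tin is pressed against the counting plate with more than 5 N for 0.4 s (horizontal distance between cover_gap and stall_mouth below 0.022 m and contact force between tin and count_plate above 5 N), for 0.4 s.
At the end, for the whole second after the job is handed in: The cover's opening is within 22 mm (at the rim) of the empty stall's mouth; the wide tin stands upright on the table in that stall, within 18 mm of its seat and no more than 7 mm short of the counting plate, released and at rest (horizontal distance between cover_gap and stall_mouth below 0.022 m and horizontal distance between tin_center and stall_seat below 0.018 m and y of tin_center in the frame of carousel above -0.091 m and height (world z) of tin below 0.005 m and angle between tin's own z axis and vertical below 0.1 rad and linear speed of tin below 0.01 m/s); the robot touches nothing.
It fails at once if the counting plate is rammed (24 N or more) (contact force between tin and count_plate above 24 N).
It fails at once if the wide tin is lifted or tipped (height (world z) of tin above 0.015 m or angle between tin's own z axis and vertical above 0.25 rad).
It fails at once if the small tin is disturbed (moved 20 mm) (distance of small_tin from where it was at the start of the episode above 0.02 m).
It fails at once if the tape roll is disturbed (moved 20 mm) (distance of tape_roll from where it was at the start of the episode above 0.02 m).
It fails at once if the pen cup is disturbed (moved 20 mm) (distance of pen_cup from where it was at the start of the episode above 0.02 m).
It also fails if it takes over 72 s, if anything falls off the work surface, if the arm or the gripper's body presses on something with over 40 N, if the wrist force passes 120 N, or if a joint passes its speed limit or range.

## Working session

There is one attempt and no reset: what is moved stays moved. The work goes in short steps, Python scripts to look and compute and a tool call to move; the robot and the scene stay as the last step left them, time stands still between calls to the robot, and variables do not carry over. Pictures are saved under pics/ and viewed, at most 10 in all, crops included, and the job is handed in when it is done.

Besides the shell and the picture viewer there is one more tool, called by a JSON object that holds its "api" and its "payload". jog_arm: Moves the arm, as the interface text tells. Its arguments: {"type":"object","properties":{"targets":{"type":"array"}},"required":["targets"]}

```bash
mkdir -p pics; cat > h.py <<'E'
from plant import *
import numpy as np, cv2
from scipy.spatial.transform import Rotation as R
def cam(n):
    c=camera_params(n); f=200/np.tan(np.radians(c["fovy"])/2)
    return f,c["cx"],c["cy"],R.from_rotvec(np.ravel(c["rvec"])).as_matrix(),np.ravel(c["tvec"])
def cloud(n,d):
    f,cx,cy,M,t=cam(n); v,u=np.mgrid[:400,:640]
    P=np.stack([(u-cx)/f*d,(v-cy)/f*d,d],-1)
    return (P-t)@M
def shot(n,name):
    p,d=grab_frame(n); cv2.imwrite(f"pics/{name}.png",p[:,:,::-1]); np.savez(f"{name}.npz",p=p,d=d); return p,d
E
python3 - <<'E'
from h import *
for n in("top","side"):
    shot(n,n+"1"); c=camera_params(n); print(n,c, -cam(n)[3].T@cam(n)[4])
print(state())
E
```

```text
top {'fovy': 44.82832461851716, 'cx': 318.6241029268009, 'cy': 198.55566681886432, 'rvec': array([ 2.01441534, -2.19014668,  0.24913694]), 'tvec': array([0.04529273, 0.55329472, 1.16710084])} [0.27767496 0.02008496 1.26206342]
side {'fovy': 46.52476578243998, 'cx': 320.26906294301256, 'cy': 197.9294221615222, 'rvec': array([ 2.30443563, -0.49500077,  0.1837659 ]), 'tvec': array([-0.49610334,  0.23796407,  1.44263546])} [ 0.12484001 -0.99490069  1.17410821]
{'time': 0.1, 'joint_pos': array([ 1.08999969e+00,  5.33066395e-02,  1.61418476e+00,  8.47386078e-06,
        1.47600205e+00, -1.19052001e-01]), 'joint_vel': array([ 0.00062181, -0.00199385, -0.00248594,  0.00086879, -0.00227361,
        0.00189688]), 'joint_efforts': array([-1.31582756e-04, -3.94900453e+01, -3.71365678e+01, -1.08569589e-04,
        3.92136208e-03, -1.28294491e-05]), 'tool_pos': array([0.2209511 , 0.58402574, 0.2301594 ]), 'tool_rot': array([-2.84822304e-04,  1.79888046e-01,  9.83686631e-01, -9.06724946e-04]), 'contact_force': array([-0.25993411, -0.22036115,  0.82300447]), 'ft_torque': array([ 0.0143995 ,  0.01128989, -0.02724874]), 'grasp_force': 0.0, 'gripper_width': 0.9993807783696517}
```

View pics/top1.png

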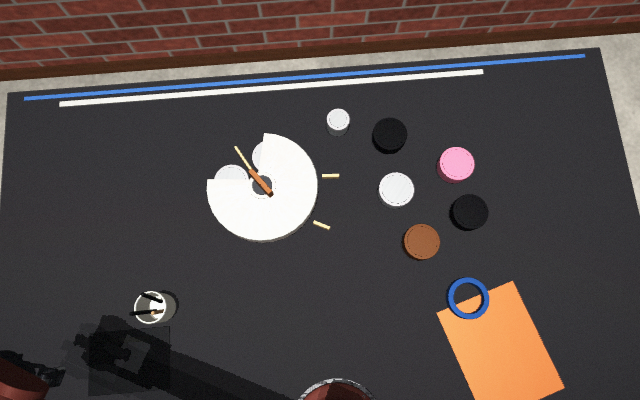

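View pics/side1.png

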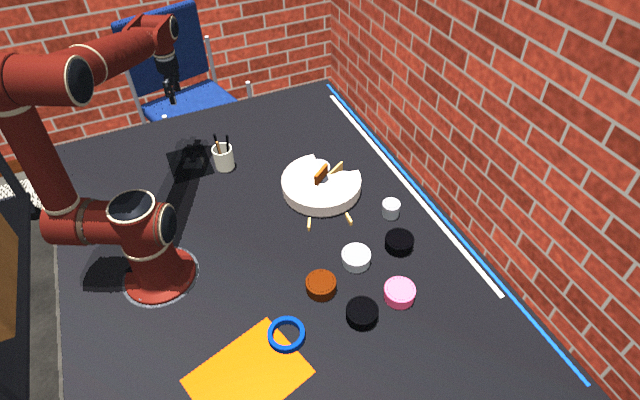

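The top view shows:
- **Carousel:** axis near (262,187), with the opening up-left and the rails at (330,176) and (321,225).
- **Bystanders:** small tin (338,120), tape roll (468,298), pen cup (152,307).
- **Wide-tin candidates:** white/steel (396,190), black (390,135) and (469,212), pink (457,164), brown (421,241).

The steel one at (396,190) fits, since the others have the excluded colours. I'll confirm it in a crop and measure.

```bash
python3 - <<'E'
from h import *
z=np.load("top1.npz"); p,d=z["p"],z["d"]; X=cloud("top",d)
c=p[100:260,190:490]; cv2.imwrite("pics/crop1.png",cv2.resize(c[:,:,::-1],(800,427),interpolation=cv2.INTER_CUBIC))
def circ(m):
    P=X[m][:,:2].astype(np.float32); (x,y),r=cv2.minEnclosingCircle(P); return np.round([x,y,r,np.median(X[m][:,2])],4),len(P)
def box(u,v,r): 
    m=np.zeros((400,640),bool); m[v-r:v+r,u-r:u+r]=1; return m
Z=X[...,2]
for n,u,v,r,lo,hi in [("tin",396,190,24,.034,.05),("small",338,120,16,.045,.065),("tape",468,298,28,.015,.035),("cup",152,307,26,.07,.1),("cover",262,187,62,.050,.064),("brown",421,241,22,.03,.05),("black",390,135,20,.03,.05)]:
    m=box(u,v,r)&(Z>lo)&(Z<hi); print(n,circ(m))
m=box(262,187,62)&(Z>.085)&(Z<.11); P=X[m][:,:2].astype(np.float32); print("handle",cv2.minAreaRect(P),P.mean(0),len(P))
hsv=cv2.cvtColor(p,cv2.COLOR_RGB2HSV)
for u,v in [(330,176),(321,225)]:
    m=box(u,v,13)&(hsv[...,1]>60)&(hsv[...,2]>110); P=X[m]; print("rail",cv2.minAreaRect(P[:,:2].astype(np.float32)),P.mean(0),len(P))
# cover refine: circle and angles on top surface
from scipy.optimize import least_squares
m=(box(262,187,62)&(Z>.050)&(Z<.064)).astype(np.uint8)
cn=max(cv2.findContours(m,0,1)[0],key=cv2.contourArea)[:,0]; Q=X[cn[:,1],cn[:,0]][:,:2]
s=least_squares(lambda a:np.hypot(*(Q-a[:2]).T)-.139,Q.mean(0),loss="soft_l1",f_scale=.003).x; print("axis",s)
D=X[m>0][:,:2]-s; r=np.hypot(*D.T); a=np.degrees(np.arctan2(D[:,1],D[:,0]))[(r>.07)&(r<.135)]
h=np.histogram(a,72,(-180,180))[0]; print(h)
E
```

```text
tin (array([ 0.5699, -0.2039,  0.0467,  0.0396]), 945)
small (array([ 0.7698, -0.0704,  0.0319,  0.0523]), 404)
tape (array([ 0.2802, -0.3532,  0.0527,  0.0215]), 669)
cup (array([0.321 , 0.4193, 0.0386, 0.0857]), 325)
cover (array([0.6058, 0.1418, 0.143 , 0.0538]), 6836)
brown (array([ 0.4284, -0.2522,  0.0466,  0.0399]), 1035)
black (array([ 0.7231, -0.2065,  0.0474,  0.0395]), 902)
handle ((0.6055654287338257, 0.1422305554151535), (0.07934091985225677, 0.014017170295119286), 36.66102600097656) [0.6039679  0.14143492] 184
rail ((0.6276854276657104, -0.03969693183898926), (0.013453894294798374, 0.047925468534231186), 5.479676723480225) [ 0.62552882 -0.0385265   0.01338847] 37
rail ((0.4983227252960205, -0.0021670833230018616), (0.04654262959957123, 0.013119982555508614), 63.72562789916992) [ 0.49685918 -0.00124642  0.01159659] 40
axis [0.60218696 0.14003825]
[79 85 80 88 82 86 85 84 82 78 84 82 85 80 81 78 76 77 82 69 81 73 78 71
 77 76 77 73 73 76 70 71 73 76 76 49  3  0  0  0  0  0  0  0  0  0  0  1
  0  1 22 70 83 74 80 82 74 84 83 85 80 78 81 84 86 85 84 81 88 86 85 83]
```

View pics/crop1.png

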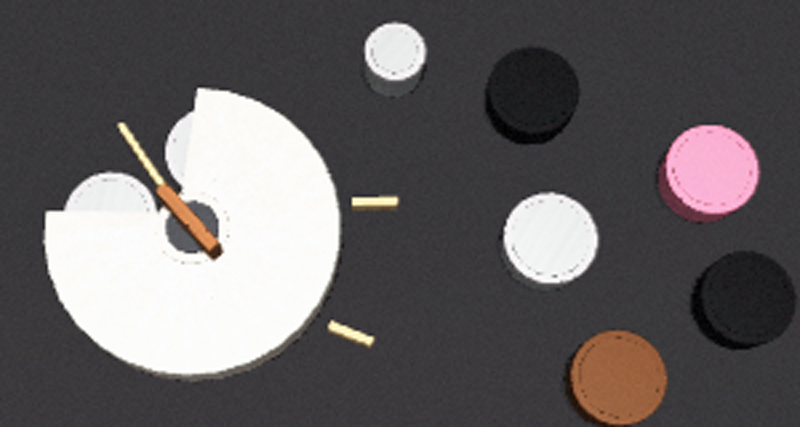

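The crop confirms the steel tin with the plain lid at crop (550,240). The stick showing in the opening is a partition. Next I'll refine the stall direction and work out the first move.

```bash
cat >> h.py <<'E'
def go(x,y,z,phi):
    "shift/turn units from the present pose to TCP x,y,z with tool y at phi deg"
    s=state(); w=np.array(s["tool_rot"]); C=R.from_quat(w[[1,2,3,0]])
    a=np.radians(phi); ty=np.array([np.cos(a),np.sin(a),0]); tz=np.array([0,0,-1.]); D=R.from_matrix(np.c_[np.cross(ty,tz),ty,tz])
    sh=C.inv().apply(np.array([x,y,z])-s["tool_pos"])/.025; tr=np.degrees((C.inv()*D).as_rotvec())/8
    print("shift",np.round(sh,2),"turn",np.round(tr,2)); return s
E
python3 - <<'E'
from h import *
z=np.load("top1.npz"); p,d=z["p"],z["d"]; X=cloud("top",d)
hsv=cv2.cvtColor(p,cv2.COLOR_RGB2HSV)
m=np.zeros((400,640),bool); m[144:172,232:254]=1
m&=(hsv[...,1]>60)&(hsv[...,2]>110)&(hsv[...,0]>14)&(X[...,2]>.03); P=X[m]; 
L=cv2.fitLine(P[:,:2].astype(np.float32),cv2.DIST_HUBER,0,.01,.01).ravel(); print(len(P),L,np.degrees(np.arctan2(L[1],L[0])))
D=P[:,:2]-[.6055,.142]; print("angle about axis",np.degrees(np.arctan2(*D[np.hypot(*D.T)>.07].mean(0)[::-1])))
go(.6055,.142,.18,126.7); go(.6055,.142,.068,126.7)
E
```

```text
27 [0.9238068  0.382859   0.6387018  0.16866642] 22.510887
angle about axis 32.46170053674478
shift [-20.64 -11.09   2.02] turn [-0.01 -0.01 -7.18]
shift [-20.65 -11.08   6.5 ] turn [-0.01 -0.01 -7.18]
```

{"api": "jog_arm", "payload": {"targets": [[[-10,-5,0],[0,0,-3.5],100],[[-20.6,-11.1,0],[0,0,-7.2],100],[[-20.6,-11.1,0],[0,0,-7.2],100],[[-20.6,-11.1,0],[0,0,-7.2],100],[[-20.6,-11.1,0],[0,0,-7.2],100],[[-20.6,-11.1,0],[0,0,-7.2],100],[[-20.6,-11.1,0],[0,0,-7.2],100],[[-20.6,-11.1,0],[0,0,-7.2],100]]}}

```text
time: 1.1
tool_pos: [0.5364, 0.2215, 0.2309]
tool_rot: [-0.0, -0.316, 0.949, 0.0]
contact_force: [0.7, -0.3, 1.3]
gripper_width: 1.003
grasp_force: 0.0
```

{"api": "jog_arm", "payload": {"targets": [[[0,0,0],[0,0,0],100],[[0,0,0],[0,0,0],100]]}}

```text
time: 1.35
tool_pos: [0.5352, 0.2234, 0.2307]
tool_rot: [-0.001, -0.316, 0.949, 0.0]
contact_force: [0.3, 0.5, -0.1]
gripper_width: 0.999
grasp_force: 0.0
```

```bash
python3 - <<'E'
from h import *
s=go(.6055,.142,.068,126.7); print(s["time"],s["tool_pos"],s["joint_pos"])
E
```

```text
shift [-0.31 -4.3   6.5 ] turn [ 0.01 -0.01  0.02]
1.35 [0.53516274 0.22335177 0.23070809] [ 2.66804427e-01 -5.27091575e-02  1.71930504e+00  5.51310505e-04
  1.47632100e+00 -1.94702833e+00]
```

{"api": "jog_arm", "payload": {"targets": [[[-0.15,-2.15,0],[0,0,0],100],[[-0.3,-4.3,0],[0,0,0],100],[[-0.3,-4.3,2],[0,0,0],100],[[-0.3,-4.3,4],[0,0,0],100],[[-0.3,-4.3,5.5],[0,0,0],100],[[-0.3,-4.3,6.5],[0,0,0],100],[[-0.3,-4.3,6.5],[0,0,0],100]]}}

```text
time: 2.22
tool_pos: [0.6031, 0.1433, 0.0659]
tool_rot: [-0.003, -0.317, 0.948, 0.001]
contact_force: [0.4, 0.6, -0.2]
gripper_width: 1.0
grasp_force: 0.0
```

{"api": "jog_arm", "payload": {"targets": [[[0,0,0],[0,0,0],0],[[0,0,0],[0,0,0],0],[[0,0,0],[0,0,0],0],[[0,0,0],[0,0,0],0],[[0,0,0],[0,0,0],0],[[0,0,0],[0,0,0],0]]}}

```text
time: 2.98
tool_pos: [0.6074, 0.1407, 0.07]
tool_rot: [0.001, -0.316, 0.949, -0.001]
contact_force: [2.9, -4.3, 2.6]
gripper_width: 0.156
grasp_force: 59.7
```

{"api": "jog_arm", "payload": {"targets": [[[0,0,0],[0,0,0.8],0],[[0,0,0],[0,0,2],0],[[0,0,0],[0,0,3.2],0],[[0,0,0],[0,0,4.4],0],[[0,0,0],[0,0,5.6],0],[[0,0,0],[0,0,6.8],0],[[0,0,0],[0,0,8],0],[[0,0,0],[0,0,8.8],0]]}}

```text
time: 3.98
tool_pos: [0.6075, 0.1408, 0.07]
tool_rot: [0.002, 0.29, 0.957, -0.0]
contact_force: [2.8, -4.1, 2.1]
gripper_width: 0.152
grasp_force: 59.7
```

{"api": "jog_arm", "payload": {"targets": [[[0,0,0],[0,0,1],0],[[0,0,0],[0,0,2.2],0],[[0,0,0],[0,0,3.4],0],[[0,0,0],[0,0,4.6],0],[[0,0,0],[0,0,5.8],0],[[0,0,0],[0,0,7],0],[[0,0,0],[0,0,8.2],0],[[0,0,0],[0,0,8.8],0]]}}

```text
time: 4.97
tool_pos: [0.6076, 0.1408, 0.0699]
tool_rot: [0.002, 0.789, 0.615, 0.001]
contact_force: [3.6, -3.1, 1.9]
gripper_width: 0.15
grasp_force: 59.6
```

{"api": "jog_arm", "payload": {"targets": [[[0,0,0],[0,0,0],0],[[0,0,0],[0,0,0],0],[[0,0,0],[0,0,0],100],[[0,0,0],[0,0,0],100],[[0,0,0],[0,0,0],100],[[0,0,0],[0,0,0],100],[[0,0,0],[0,0,0],100]]}}

```text
time: 5.85
tool_pos: [0.606, 0.1419, 0.0688]
tool_rot: [-0.0, 0.788, 0.616, -0.0]
contact_force: [0.3, 0.1, 0.2]
gripper_width: 1.0
grasp_force: 0.0
```

{"api": "jog_arm", "payload": {"targets": [[[0,0,-1.5],[0,0,0],100],[[0,0,-3],[0,0,0],100],[[0,0,-4.5],[0,0,0],100],[[0,0,-6],[0,0,0],100],[[0,0,-6],[0,0,0],100]]}}

```text
time: 6.48
tool_pos: [0.6084, 0.1421, 0.2237]
tool_rot: [0.002, 0.788, 0.616, 0.004]
contact_force: [0.6, 0.4, 0.6]
gripper_width: 1.002
grasp_force: 0.0
```

```bash
python3 - <<'E'
from h import *
print(state()["time"],state()["tool_pos"],state()["joint_pos"])
go(.585,-.31,.22,13)
E
```

```text
6.475 [0.60835511 0.14207866 0.22366745] [1.10348241e-01 5.14321647e-02 1.62701935e+00 7.11461427e-05
 1.45493401e+00 3.53401714e-01]
shift [-17.78   3.44   0.12] turn [ 0.06 -0.01 -3.37]
```

{"api": "jog_arm", "payload": {"targets": [[[-8,1.5,0],[0,0,-1.6],50],[[-17.8,3.4,0],[0,0,-3.4],50],[[-17.8,3.4,0],[0,0,-3.4],50],[[-17.8,3.4,0],[0,0,-3.4],50],[[-17.8,3.4,0],[0,0,-3.4],50],[[-17.8,3.4,0],[0,0,-3.4],50],[[-17.8,3.4,0],[0,0,-3.4],50],[[-17.8,3.4,0],[0,0,-3.4],50]]}}

```text
time: 7.48
tool_pos: [0.5801, -0.3134, 0.2168]
tool_rot: [-0.001, 0.622, 0.783, -0.0]
contact_force: [0.5, 0.6, -0.3]
gripper_width: 0.498
grasp_force: 0.0
```

```bash
python3 - <<'E'
from h import *
p,d=shot("top","top2"); X=cloud("top",d); Z=X[...,2]
c=p[80:300,180:480]; cv2.imwrite("pics/crop2.png",cv2.resize(c[:,:,::-1],(800,587),interpolation=cv2.INTER_CUBIC))
m=np.zeros((400,640),bool); m[125:250,200:325]=1
Q=m&(Z>.085)&(Z<.11); P=X[Q][:,:2].astype(np.float32); print("handle",cv2.minAreaRect(P),len(P))
M=m&(Z>.05)&(Z<.064); D=X[M][:,:2]-[.6055,.142]; r=np.hypot(*D.T); a=np.degrees(np.arctan2(D[:,1],D[:,0]))[(r>.08)&(r<.132)]
h=np.histogram(a,90,(-180,180))[0]; print(h)
hsv=cv2.cvtColor(p,cv2.COLOR_RGB2HSV)
for u,v in [(330,176),(321,225)]:
    m=np.zeros((400,640),bool); m[v-14:v+14,u-14:u+14]=1; m&=(hsv[...,1]>50)&(hsv[...,2]>110); f,cx,cy,Mr,t=cam("top")
    vv,uu=np.nonzero(m); ray=np.c_[(uu-cx)/f,(vv-cy)/f,np.ones(len(uu))]@Mr; o=-Mr.T@t; P=(o+ray*((.02-o[2])/ray[:,2:]))[:,:2]
    L=cv2.fitLine(P.astype(np.float32),cv2.DIST_HUBER,0,.01,.01).ravel(); print("rail",P.mean(0),np.degrees(np.arctan2(P.mean(0)[1]-.142,P.mean(0)[0]-.6055)),np.degrees(np.arctan2(L[1],L[0])))
s=state(); print(s["time"],s["tool_pos"],s["joint_pos"])
E
```

```text
handle ((0.60538649559021, 0.14210127294063568), (0.07921493798494339, 0.015514567494392395), 75.59866333007812) 205
[56 57 55 54 59 56 56 56 47  8  0  0  0  0  0  0  0  0  0  0  0  0  0  0
  0  0  0  0  8 44 43 54 46 51 53 50 43 46 45 49 51 47 50 47 51 48 45 50
 46 50 47 49 48 47 52 47 49 48 56 52 47 48 51 53 48 50 43 54 55 49 54 53
 51 61 51 58 56 54 49 59 54 55 58 52 54 57 56 58 55 52]
rail [ 0.62601436 -0.03906859] -83.53617702746631 88.288345
rail [ 0.49541167 -0.00236289] -127.32843872822802 63.065174
7.525 [ 0.58009072 -0.31457284  0.21689195] [-6.08994875e-01  1.43488131e-01  1.53991337e+00 -1.37869260e-03
  1.45999489e+00 -8.36466172e-01]
```

View pics/crop2.png

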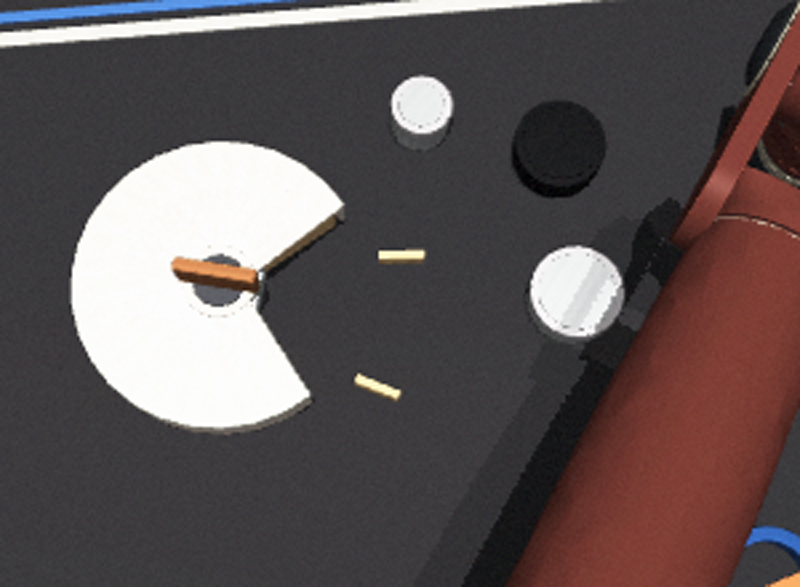

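The opening (centre about -104.5°) matches the stall (about -105°). The steel tin stands at crop (577,292) with the gripper behind it. I'll lower the half-open fingers behind the tin.

```bash
python3 - <<'E'
from h import *
go(.588,-.287,.013,13)
E
```

```text
shift [1.   0.58 8.15] turn [-0.02 -0.    0.01]
```

{"api": "jog_arm", "payload": {"targets": [[[0,0.6,2],[0,0,0],50],[[0,0.6,4],[0,0,0],50],[[0,0.6,6],[0,0,0],50],[[0,0.6,7],[0,0,0],50],[[0.5,0.6,7.8],[0,0,0],50],[[1,0.6,8.1],[0,0,0],50],[[1,0.6,8.1],[0,0,0],50]]}}

```text
time: 8.4
tool_pos: [0.5903, -0.2811, 0.0163]
tool_rot: [-0.0, 0.62, 0.785, 0.0]
contact_force: [0.9, 0.1, -0.1]
gripper_width: 0.5
grasp_force: 0.0
```

```bash
python3 - <<'E'
from h import *
u=np.array([-.259,-.966]);A=np.array([.6055,.142])
T=np.array([.570,-.204]); W=A+.245*u; d=(W-T)/np.hypot(*(W-T)); print(W,d,np.degrees(np.arctan2(*d[::-1])))
e=W-d*.052; go(*e,.013,np.degrees(np.arctan2(*d[::-1]))-90)
print(state()["tool_pos"])
E
```

```text
[ 0.542045 -0.09467 ] [-0.24772396  0.96883065] 104.34286885936585
shift [ 5.62 -0.12  0.14] turn [-0.   -0.   -0.12]
[ 0.59025741 -0.28110759  0.01630921]
```

{"api": "jog_arm", "payload": {"targets": [[[0.4,0,0.1],[0,0,0],50],[[0.7,0,0.1],[0,0,0],50],[[1.0,0,0.1],[0,0,0],50],[[1.4,0,0.1],[0,0,0],50],[[1.8,-0.05,0.1],[0,0,0],50],[[2.2,-0.05,0.1],[0,0,0],50],[[2.6,-0.05,0.1],[0,0,0],50],[[3.0,-0.05,0.1],[0,0,-0.1],50]]}}

```text
time: 9.4
tool_pos: [0.5722, -0.2097, 0.0142]
tool_rot: [0.001, 0.615, 0.789, 0.0]
contact_force: [0.9, -2.3, 2.3]
gripper_width: 0.496
grasp_force: 1.4
```

{"api": "jog_arm", "payload": {"targets": [[[0.4,0,0],[0,0,0],50],[[0.8,0,0],[0,0,0],50],[[1.2,0,0],[0,0,0],50],[[1.6,0,0],[0,0,0],50],[[2.0,0,0],[0,0,0],50],[[2.3,0,0],[0,0,0],50],[[2.5,0,0],[0,0,0],50],[[2.6,0,0],[0,0,0],50]]}}

```text
time: 10.4
tool_pos: [0.5559, -0.1467, 0.0137]
tool_rot: [-0.0, 0.615, 0.788, -0.0]
contact_force: [0.3, -1.7, 2.0]
gripper_width: 0.499
grasp_force: 1.4
```

```bash
python3 - <<'E'
from h import *
p,d=shot("top","top3"); X=cloud("top",d); Z=X[...,2]
c=p[100:280,200:440]; cv2.imwrite("pics/crop3.png",cv2.resize(c[:,:,::-1],(800,600),interpolation=cv2.INTER_CUBIC))
s=state(); print(s["time"],s["tool_pos"],s["contact_force"])
m=(Z>.034)&(Z<.048)&(X[...,0]>.45)&(X[...,0]<.64)&(X[...,1]>-.16)&(X[...,1]<-.035)&(p.min(-1)>120)
P=X[m][:,:2].astype(np.float32); print(cv2.minEnclosingCircle(P),len(P))
E
```

```text
10.45 [ 0.55585785 -0.14652314  0.01364257] [ 0.23731596 -0.41503944  0.94987202]
((0.5488330125808716, -0.07428671419620514), 0.03964236378669739) 243
```

View pics/crop3.png

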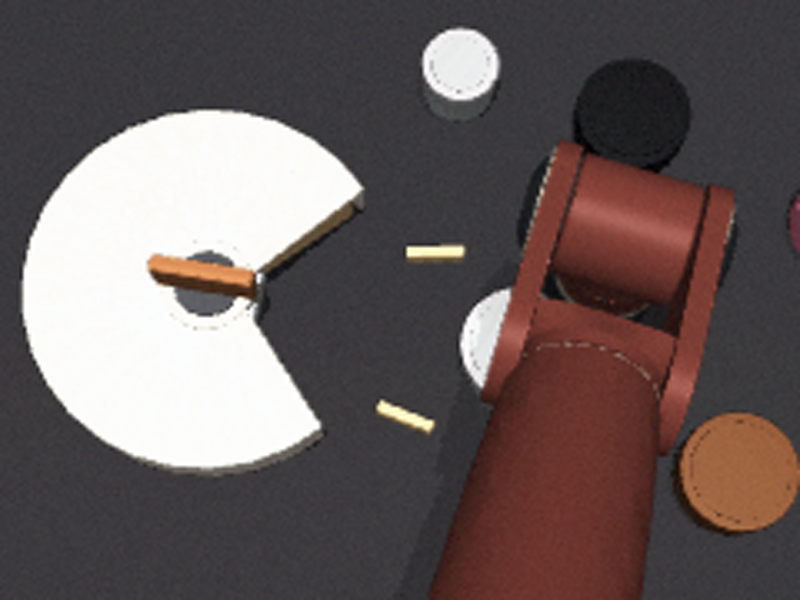

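The crop shows the tin at (500,340), partly hidden, heading for the mouth between the rails at (435,252) and (405,415). Next I'll fit its visible edge and swing in behind it along the stall axis.

```bash
python3 - <<'E'
from h import *
from scipy.optimize import least_squares
z=np.load("top3.npz"); p,d=z["p"],z["d"]; X=cloud("top",d); Z=X[...,2]
m=(Z>.034)&(Z<.048)&(X[...,0]>.45)&(X[...,0]<.64)&(X[...,1]>-.16)&(X[...,1]<-.035)&(p.min(-1)>120)
P=X[m][:,:2]; b=np.floor(P[:,0]/.004).astype(int)
E=np.array([P[b==k][P[b==k][:,1].argmax()] for k in np.unique(b)])
T=least_squares(lambda c:np.hypot(*(E-c).T)-.0455,[.543,-.095],loss="soft_l1",f_scale=.002).x; print("tin",T)
u=np.array([-.259,-.966]);A=np.array([.6055,.142]); print("r,lat",(T-A)@u,(T-A)@[.966,-.259])
g=T+.062*u; go(*g,.013,-15)
E
```

```text
tin [ 0.54085024 -0.09577851]
r,lat 0.24643832927783288 -0.0008670341406721096
shift [-0.05 -1.29  0.03] turn [-0.   -0.    3.63]
```

{"api": "jog_arm", "payload": {"targets": [[[-0.4,0,0],[0,0,0],50],[[-0.4,-0.3,0],[0,0,0.9],50],[[-0.3,-0.65,0],[0,0,1.8],50],[[-0.2,-1.0,0],[0,0,2.7],50],[[-0.05,-1.3,0],[0,0,3.6],50],[[-0.05,-1.3,0],[0,0,3.6],50]]}}

```text
time: 11.2
tool_pos: [0.524, -0.1562, 0.013]
tool_rot: [-0.001, 0.792, 0.611, -0.0]
contact_force: [-0.2, -0.1, 0.4]
gripper_width: 0.5
grasp_force: 0.0
```

```bash
python3 - <<'E'
from h import *
u=np.array([-.259,-.966]);A=np.array([.6055,.142])
s=go(*(A+(.084+.052)*u),.013,-15); print(s["tool_pos"],s["contact_force"],s["time"])
E
```

```text
shift [6.92 0.1  0.01] turn [-0.01 -0.    0.04]
[ 0.52398875 -0.15616075  0.01303263] [-0.23502321 -0.13214581  0.4087851 ] 11.2
```

{"api": "jog_arm", "payload": {"targets": [[[0.3,0.05,0],[0,0,0],50],[[0.6,0.1,0],[0,0,0],50],[[1.0,0.1,0],[0,0,0],50],[[1.4,0.1,0],[0,0,0],50],[[1.8,0.1,0],[0,0,0],50],[[2.2,0.1,0],[0,0,0],50],[[2.6,0.1,0],[0,0,0],50],[[3.0,0.1,0],[0,0,0],50]]}}

```text
time: 12.2
tool_pos: [0.5465, -0.0836, 0.0138]
tool_rot: [-0.0, 0.792, 0.611, -0.0]
contact_force: [-0.9, -1.1, -0.9]
gripper_width: 0.5
grasp_force: 0.7
```

{"api": "jog_arm", "payload": {"targets": [[[0.4,0,0],[0,0,0],50],[[0.8,0,0],[0,0,0],50],[[1.2,0,0],[0,0,0],50],[[1.6,0,0],[0,0,0],50],[[2.0,0,0],[0,0,0],50],[[2.3,0,0],[0,0,0],50],[[2.6,0,0],[0,0,0],50],[[2.6,0,0],[0,0,0],50]]}}

```text
time: 13.2
tool_pos: [0.5632, -0.0207, 0.0139]
tool_rot: [-0.0, 0.792, 0.611, 0.0]
contact_force: [0.1, -1.1, -0.5]
gripper_width: 0.503
grasp_force: 0.0
```

```bash
python3 - <<'E'
from h import *
from scipy.optimize import least_squares
u=np.array([-.259,-.966]);A=np.array([.6055,.142])
p,d=shot("top","top4"); X=cloud("top",d); Z=X[...,2]
c=p[120:270,220:420]; cv2.imwrite("pics/crop4.png",cv2.resize(c[:,:,::-1],(800,600),interpolation=cv2.INTER_CUBIC))
s=go(*(A+(.084+.052)*u),.013,-15); print(s["tool_pos"],s["contact_force"],s["time"])
t=np.array(s["tool_pos"][:2]); print("tcp r,lat",(t-A)@u,(t-A)@[.966,-.259])
E
```

```text
shift [ 1.3  -0.04  0.04] turn [ 0.   -0.    0.04]
[ 0.56310432 -0.02098551  0.01390954] [ 0.16934314  0.48523622 -0.62266475] 13.25
tcp r,lat 0.16842448581202268 0.0012590186473558729
```

View pics/crop4.png

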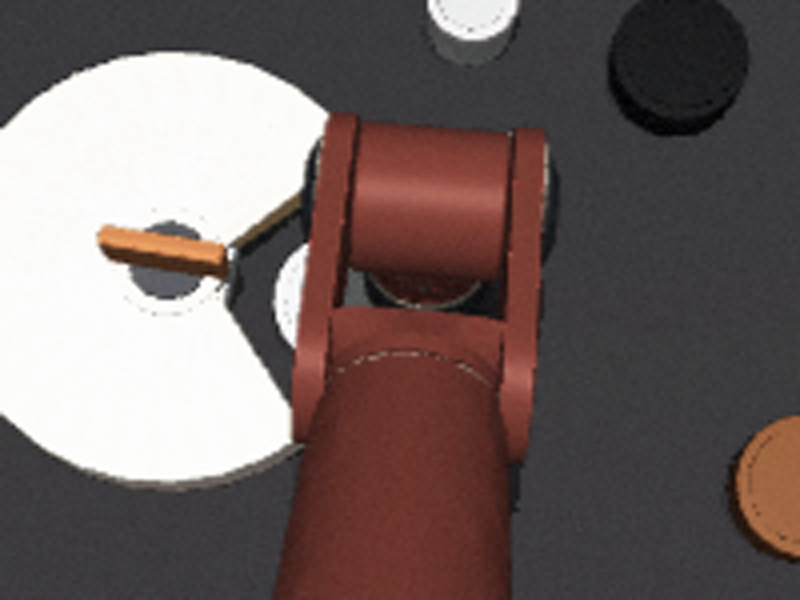

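The crop shows the tin's front edge at (278,300), centred inside the opening and about 30 mm short of the plate. I'll slow down now.

{"api": "jog_arm", "payload": {"targets": [[[0.2,0,0],[0,0,0],50],[[0.4,0,0],[0,0,0],50],[[0.6,0,0],[0,0,0],50],[[0.75,0,0],[0,0,0],50],[[0.85,0,0],[0,0,0],50],[[0.95,0,0],[0,0,0],50],[[1.0,0,0],[0,0,0],50],[[1.0,0,0],[0,0,0],50]]}}

```text
time: 14.25
tool_pos: [0.5694, 0.0029, 0.0139]
tool_rot: [-0.0, 0.792, 0.611, 0.0]
contact_force: [0.4, -1.3, -0.1]
gripper_width: 0.498
grasp_force: 0.5
```

{"api": "jog_arm", "payload": {"targets": [[[0.04,0,0],[0,0,0],50],[[0.08,0,0],[0,0,0],50],[[0.08,0,0],[0,0,0],50]]}}

```text
time: 14.62
tool_pos: [0.5698, 0.0048, 0.0138]
tool_rot: [0.0, 0.792, 0.611, 0.0]
contact_force: [-0.5, -2.2, 0.6]
gripper_width: 0.505
grasp_force: 0.8
```

{"api": "jog_arm", "payload": {"targets": [[[0.04,0,0],[0,0,0],50],[[0.08,0,0],[0,0,0],50],[[0.08,0,0],[0,0,0],50]]}}

```text
time: 15.0
tool_pos: [0.5703, 0.0067, 0.0138]
tool_rot: [-0.0, 0.792, 0.611, 0.0]
contact_force: [-0.4, -1.3, 1.0]
gripper_width: 0.498
grasp_force: 0.7
```

{"api": "jog_arm", "payload": {"targets": [[[0.04,0,0],[0,0,0],50],[[0.08,0,0],[0,0,0],50],[[0.08,0,0],[0,0,0],50]]}}

```text
time: 15.38
tool_pos: [0.5708, 0.0087, 0.0138]
tool_rot: [-0.0, 0.792, 0.611, 0.0]
contact_force: [-0.6, -1.4, 0.8]
gripper_width: 0.501
grasp_force: 0.7
```

{"api": "jog_arm", "payload": {"targets": [[[0.04,0,0],[0,0,0],50],[[0.06,0,0],[0,0,0],50],[[0.06,0,0],[0,0,0],50]]}}

```text
time: 15.75
tool_pos: [0.5712, 0.0101, 0.0138]
tool_rot: [0.0, 0.792, 0.611, 0.0]
contact_force: [-0.7, -1.2, 0.1]
gripper_width: 0.502
grasp_force: 0.8
```

{"api": "jog_arm", "payload": {"targets": [[[0.05,0,0],[0,0,0],50],[[0.05,0,0],[0,0,0],50]]}}

```text
time: 16.0
tool_pos: [0.5714, 0.0107, 0.0138]
tool_rot: [0.0, 0.792, 0.611, -0.001]
contact_force: [-0.9, -4.5, 1.9]
gripper_width: 0.503
grasp_force: 2.3
```

{"api": "jog_arm", "payload": {"targets": [[[0.05,0,0],[0,0,0],50],[[0.05,0,0],[0,0,0],50]]}}

```text
time: 16.25
tool_pos: [0.5716, 0.0113, 0.0139]
tool_rot: [0.001, 0.792, 0.611, -0.001]
contact_force: [-2.8, -7.8, 1.6]
gripper_width: 0.504
grasp_force: 3.3
```

{"api": "jog_arm", "payload": {"targets": [[[0.05,0,0],[0,0,0],50],[[0.05,0,0],[0,0,0],50]]}}

```text
time: 16.5
tool_pos: [0.5717, 0.0118, 0.0139]
tool_rot: [0.001, 0.792, 0.611, -0.002]
contact_force: [-3.1, -10.4, 2.7]
gripper_width: 0.505
grasp_force: 4.5
```

{"api": "jog_arm", "payload": {"targets": [[[0.02,0,0],[0,0,0],50],[[0.02,0,0],[0,0,0],50],[[0.02,0,0],[0,0,0],50],[[0.02,0,0],[0,0,0],50],[[0.02,0,0],[0,0,0],50],[[0.02,0,0],[0,0,0],50]]}}

```text
time: 17.25
tool_pos: [0.5718, 0.0118, 0.0139]
tool_rot: [0.001, 0.792, 0.611, -0.002]
contact_force: [-2.3, -10.8, 3.0]
gripper_width: 0.499
grasp_force: 5.0
```

{"api": "jog_arm", "payload": {"targets": [[[0.03,0,0],[0,0,0],50],[[0.03,0,0],[0,0,0],50],[[0.03,0,0],[0,0,0],50],[[0.03,0,0],[0,0,0],50],[[0.03,0,0],[0,0,0],50],[[0.03,0,0],[0,0,0],50]]}}

```text
time: 18.0
tool_pos: [0.5719, 0.0121, 0.0139]
tool_rot: [0.001, 0.792, 0.611, -0.002]
contact_force: [-3.1, -12.7, 3.7]
gripper_width: 0.497
grasp_force: 5.7
```

{"api": "jog_arm", "payload": {"targets": [[[-0.05,0,0],[0,0,0],50],[[-0.1,0,0],[0,0,0],50],[[-0.2,0,0],[0,0,0],50],[[-0.5,0,0],[0,0,0],50],[[-1,0,0],[0,0,0],50],[[-2,0,0],[0,0,0],50],[[-3.5,0,0],[0,0,0],50],[[-5,0,0],[0,0,0],50]]}}

```text
time: 19.0
tool_pos: [0.5402, -0.1072, 0.0138]
tool_rot: [-0.0, 0.792, 0.611, 0.0]
contact_force: [0.9, -0.3, 1.4]
gripper_width: 0.497
grasp_force: 0.0
```

{"api": "jog_arm", "payload": {"targets": [[[0,0,-2],[0,0,0],50],[[0,0,-4],[0,0,0],50],[[-2,0,-6],[0,0,0],50],[[-4,0,-6],[0,0,0],50],[[-4,0,-6],[0,0,0],50]]}}

```text
time: 19.62
tool_pos: [0.5149, -0.2062, 0.1654]
tool_rot: [0.001, 0.793, 0.609, 0.001]
contact_force: [0.5, 0.3, -1.4]
gripper_width: 0.502
grasp_force: 0.0
```

```bash
python3 - <<'E'
from h import *
u=np.array([-.259,-.966]);A=np.array([.6055,.142])
p,d=shot("top","top5"); X=cloud("top",d); Z=X[...,2]
c=p[120:270,200:400]; cv2.imwrite("pics/crop5.png",cv2.resize(c[:,:,::-1],(800,600),interpolation=cv2.INTER_CUBIC))
D=X[...,:2]-A; r=D@u; l=D@[.966,-.259]
m=(Z>.032)&(Z<.047)&(r>.03)&(r<.15)&(abs(l)<.065)&(p.min(-1)>120)
P=np.c_[r[m],l[m]].astype(np.float32); print("tin r,lat",cv2.minEnclosingCircle(P),len(P),np.median(Z[m]))
m=(Z>.085)&(Z<.11)&(np.hypot(*np.moveaxis(D,-1,0))<.05); print(cv2.minAreaRect(X[m][:,:2].astype(np.float32)))
s=state(); print(s["time"],s["tool_pos"],s["contact_force"])
E
```

```text
tin r,lat ((0.08070331066846848, 0.0006350399344228208), 0.04929262027144432) 953 0.039742819727684536
((0.6059440970420837, 0.14221526682376862), (0.07978207617998123, 0.01559591293334961), 75.6865005493164)
19.675 [ 0.51473859 -0.20428771  0.1641732 ] [-1.14618903 -0.0141087   0.11222916]
```

View pics/crop5.png

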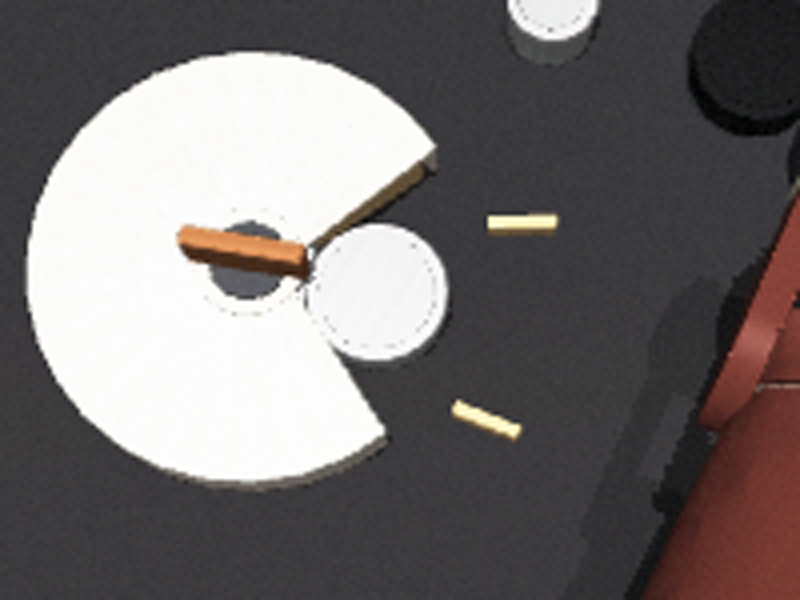

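The tin sits at (378,292), centred in the stall against the plate. The opening is lined up and the arm is clear, so I'll hand in.

```bash
python3 -c "
from plant import *
print(job_done())"
```

```text
the job is handed in; nothing more can be done
None
```

I turned the cover so its opening lines up with the empty stall, slid the wide tin in against the counting plate and leaned on it with about 10–13 N (at the wrist) for about 1.5 s, then let go with everything still in place and handed the job in at about 20 s; the hand-in returned no verdict.

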